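Hook a tote of bolts forward to its stop

ROBOT

A 7-joint arm with a two-finger parallel gripper is mounted at the origin on the work surface. World frame = base frame: x ahead of the robot, y to its left, z up, the work surface at z = 0. Lengths are in mm, angles in rad, forces in N, time in s.
With the tool pointing down it reaches from about 400 to 850 mm from the base axis. Payload 6.9 kg.
Tool frame: the origin (TCP) lies where the fingers leave the gripper's body, on its centre line; the fingertips stand 73 mm ahead of it and the grasp point (between the pads) lies 54 mm ahead of it; z points along the fingers, y is the line along which they close (so a half turn about z gives the same grasp; the last joint's range is limited). The gripper opens to 85 mm and grips with 20 to 120 N. Pads are 22 mm wide; open, the fingers measure 114 mm over their backs; the gripper's body (76 mm by 85 mm) begins 54 mm behind the grasp point. The pads swing forward as they close: fully open they stand 13 mm farther back than shut.
Start: joints at [1.319, 0.507, -0.238, 1.5, 0.126, 1.149, -0.155], TCP at [218.269, -585.639, 303.875] pointing down, gripper open.
Joint ranges: [-3.08, 3.08], [-0.24, 2.05], [-1.43, 1.35], [0, 2.5], [-1.52, 4.66], [0.17, 1.96], [-2.89, 2.89]. Speed limits (rad/s): [2.39, 2.39, 3.14, 3.14, 3.14, 3.14, 3.14].

INTERFACE

Orientations are given as a unit quaternion [w, x, y, z].
In Python, from station import env gives the robot as it stands. The module is installed in compiled form; this text tells all that it offers.
- The arm moves only by the shell command python3 -m crank 'ROWS' [FORCE]. ROWS is JSON, a list of rows, each a list of 3 entries, a list of its own where there are three numbers: the shift along the tool's x, y, z in units of 40 mm (1.0 is 40 mm), then the turn about the tool's z in rad, then the closure, from 0 (fully open) to 1 (shut). In form: [[[x, y, z], roll, gripper], ...]. A call has 1 to 12 rows; each row shifts and turns the commanded pose from where the row before left it, along the tool's axes as they then stand; what a row does not reach is not made up. A row lasts 1/12 s, in which the tool goes at most 41.7 mm and 7.16 degrees, less where a joint would pass 70% of its speed; a pose out of reach is approached as far as the arm can. A call is refused whole if a number of a shift passes 1 or a number of a turn 0.125, either way. A call with a gripper value outside its range is refused whole. The fingers move at their own pace and stop on an object; FORCE is the grip in N (left out, the last holds). Time passes only in rows, so rows that do not move let the fingers close. It gives the time, the measured TCP pose, the force, the opening and the grip force at its end, in the units of the state.
- env.observe(): the state, without advancing time (a new reading comes with each control period).
- env.camera(name): name is "scene" or "top"; returns the picture (420x560x3 uint8, red, green, blue); there is no depth.
- env.camera_info(name): a dict with "fx", "fy", "cx", "cy" (pixels), "D" ([k1, k2, p1, p2, k3] as OpenCV has them; the pictures are not rectified), "R" (3x3) and "t" (3): a world point X has camera coordinates R X + t. Camera axes: x right, y down, z forward; pixel columns grow to the right and rows downward; lengths in mm; the calibration is good to about 2 mm. A picture is of the moment at which its call begins. camera_info takes no time and is no camera call.
- env.close_job(): hands the job in; it is judged then, once.
The state is a dict: "clock": time; "joint_pos": joint angles; "qvel": joint speeds; "joint_torque": joint torques, N m; "tool_pos": TCP position; "tool_rot": TCP orientation; "contact_force": force on the tool from outside, world axes, zero at the start; "wrist_torque": the same for the moment, N m; "gripper_width": opening from 0.0 (shut) to 1.0 (fully open); "grip_force": force on a finger pad.
Only numpy, scipy, OpenCV 4.12 (cv2) and the standard library are available. Lean on these libraries where they do the work, as an engineer would, in place of code of your own. Each camera call takes 0.05 s, during which the arm holds its last target. There are 200 camera calls.

TASK

Take the pull hook from its rest, put its prong down into the pull ring of the tote that holds bolts, and drag that tote out along its lane until it is pressed firmly (about 12 N) and squarely against the front stop plate, with a steady pull on the hook that never exceeds 25 N. Then unhook, leaving the tote against the plate, and lay the hook back in both forks of its rest, prong end over the same side as before and hanging down. Move the tote only with the hook, never with the gripper or arm, and leave the empty tote and the things on the bench alone.

Things in the scene. Friction and masses are not known exactly. Their poses are not given: they have to be found in the camera images.
- rack: Fixed red/steel two-lane rack; origin at bench level, mid-front; +x runs into the rack (drag totes along -x). Deck top 60 mm above the bench, x=-30 to 370 mm. Guides 22 mm high, 6 thick at y=-164, 0, 164 make two lanes (4 mm play each side of a tote). From x=145 inwards a shelf of thin bars on red posts (y=+-180) lies 207 to 233 mm above the bench. Place, yaw and which tote is in which lane vary.
- stop_bar: Fixed dark steel bar across the front of the deck, 340 long, 20 high, 12 thick; origin at deck level, mid-length, on its inner face; +x into the rack. On its inner side a rigid steel stop plate (316 long, 18 high) on screws spans both lanes, parallel to the bar; its face, which totes meet, is set anywhere from 6 to 42 mm inwards of the bar's inner face, a setting that is not reported: feel for it.
- full_tote: Loose grey plastic tote holding steel hex bolts, 200 (x) x 150 (y) x 90 mm high, 0.6 to 0.95 kg; origin at the centre of its underside, front wall's outside at x=-100 mm, facing out of the rack. Starts standing on the deck, pushed back 60 mm or more from the stop plate. Dragging it takes 2 to 8 N; once it meets the plate the pull rises steeply, by several N per mm.
- full_ring (a point): Centre of the full tote's rigid steel pull ring, lying flat (hole axis vertical), fixed to the middle of the front wall; hole 18 mm across, bar 8 mm thick; centre 26 mm in front of the wall, 66 mm above the tote's underside (126 mm above the bench). Axes as the tote.
- full_front (a point): Point on the outer face of the full tote's front wall, mid-width, 10 mm above its underside; this face meets the stop plate.
- empty_tote: A like tote, same size and ring but empty (0.35 kg), in the other lane, also pushed back. Leave it alone.
- hook_rest: Fixed dark steel rest for the hook: plate 260 x 70 x 8 mm; origin at the centre of its underside, on the bench. Two V forks, 12 mm thick, at x=-72 and 72 mm, open upwards (about 45 mm wide at the top, 107 mm above the bench), hold the hook's round bars, tool axis along the rest's x, 90 mm above the bench. Prong end at +x.
- pull_hook: Pull hook, 0.25 kg, balanced near its origin. Wooden handle 96 long (x), 22 wide, 26 mm high, centred at the origin, steel discs 34 mm across at its ends; 10 mm round bar on to x=-100 behind and x=140 in front, where a straight 8 mm prong with round end goes down (-z) to z=-48 mm. Lies in the rest, prong down, handle free to grip from above between the forks; grip with 60 N or more.
- prong_tip (a point): Lowest point of the hook's prong, at x=140, z=-48 mm from the hook's origin.
- jar: White jar 60 mm across, 85 mm high, loose on the bench; origin at the centre of its underside. Leave alone.
- carton: Small cardboard carton 90 x 60 x 50 mm, loose; origin at the centre of its underside. Leave alone.
- spanner: Steel spanner lying on the bench, loose; origin under its middle. Leave alone.
There are look-alikes about, which are no part of the job. What is shaped like the pull_hook but pink or red is not meant.

How it is judged (in metres and radians):
On the way, in this order (a step that is already met when the one before it is completed fails the run):
1. the hook's prong is down in the full tote's ring, the tote still well back (horizontal distance between prong_tip and full_ring below 0.011 m and z of prong_tip in the frame of full_ring between -0.045 and -0.006 m and x of full_front in the frame of stop_bar above 0.07 m), for 0.2 s.
2. with the prong in the ring, the full tote is pressed against the stop plate with more than 8 N (horizontal distance between prong_tip and full_ring below 0.011 m and z of prong_tip in the frame of full_ring between -0.045 and -0.006 m and contact force between full_tote and stop_bar above 8 N), for 0.2 s.
At the end, for the whole second after the job is handed in: The full tote stands on the deck with its front within 4 mm of the stop plate, square to the rack (0.06 rad), at rest; the hook lies still in both forks of its rest, prong end over the rest's +x side and hanging down, its origin within 20 mm along and 8 mm across and in height of its resting place (x of stop_plate_c0 in the frame of full_front between -0.006 and 0.001 m and angle between the x axis of full_tote and the x axis of rack, either way round below 0.06 rad and angle between full_tote's own z axis and vertical below 0.05 rad and z of full_tote in the frame of rack between 0.055 and 0.065 m and x of pull_hook in the frame of hook_rest between -0.02 and 0.02 m and y of pull_hook in the frame of hook_rest between -0.008 and 0.008 m and z of pull_hook in the frame of hook_rest between 0.082 and 0.098 m and x of prong_tip in the frame of hook_rest above 0.1 m and angle between pull_hook's own z axis and vertical below 0.35 rad and linear speed of pull_hook below 0.02 m/s and linear speed of full_tote below 0.01 m/s); the robot touches nothing.
It fails at once if the hook loads the full tote with more than 25 N (contact force between pull_hook and full_tote above 25 N).
It fails at once if the gripper or arm touches the full tote (contact force between any of the fingers, the arm and full_tote above 1 N).
It fails at once if the empty tote is moved by more than 10 mm (distance of empty_tote from where it was at the start of the episode above 0.01 m).
It fails at once if the jar, the carton or the spanner is moved by more than 20 mm (distance of any of jar, carton, spanner from where it was at the start of the episode above 0.02 m).
It also fails if it takes over 61 s, if anything falls off the work surface, if the arm or the gripper's body presses on something with over 40 N, if the wrist force passes 120 N, or if a joint passes its speed limit or range.

## Working session

There is one attempt and no reset: what is moved stays moved. The work goes in short steps, Python scripts to look and compute and a shell command to move; the robot and the scene stay as the last step left them, time stands still between calls to the robot, and variables do not carry over. Pictures are saved under pics/ and viewed, at most 13 in all, crops included, and the job is handed in when it is done.

```bash
mkdir -p pics
python3 - <<'E'
from station import env
import cv2,numpy as np
for n in("scene","top"):
    im=env.camera(n); cv2.imwrite(f"pics/{n}0.png",im[:,:,::-1])
    i=env.camera_info(n); print(n,{k:np.round(v,4).tolist() for k,v in i.items() if k!='name'}, -np.array(i['R']).T@np.array(i['t']))
s=env.observe();print({k:np.round(v,3).tolist() for k,v in s.items()})
E
```

```text
scene {'fx': 405.749, 'fy': 405.749, 'cx': 271.6248, 'cy': 208.5805, 'D': [-0.0387, 0.0, 0.0, 0.0, 0.0], 'R': [[0.58, 0.8145, 0.0151], [0.7015, -0.4899, -0.5177], [-0.4142, 0.3108, -0.8555]], 't': [-211.6794, -397.6088, 1367.1741]} [ 967.98083423 -447.35806719  966.92804487]
top {'fx': 509.716, 'fy': 509.716, 'cx': 282.0558, 'cy': 218.8369, 'D': [-0.0631, 0.0, 0.0, 0.0, 0.0], 'R': [[-0.0079, -0.9998, -0.0185], [-0.9821, 0.0112, -0.188], [0.1882, 0.0167, -0.982]], 't': [-101.8321, 562.6669, 1532.3366]} [ 263.39746155 -133.7104934  1608.65241788]
{'clock': 0.1, 'joint_pos': [1.32, 0.508, -0.238, 1.501, 0.126, 1.149, -0.155], 'qvel': [-0.0, 0.0, 0.001, -0.003, 0.001, -0.001, 0.001], 'joint_torque': [-0.005, -62.183, -2.195, -25.02, 0.012, 0.008, -0.0], 'tool_pos': [218.085, -585.386, 303.115], 'tool_rot': [-0.001, 0.984, 0.177, -0.0], 'contact_force': [-0.759, 1.047, -0.81], 'wrist_torque': [0.05, 0.04, -0.025], 'grip_force': 0.0, 'gripper_width': 0.998}
```

View pics/scene0.png

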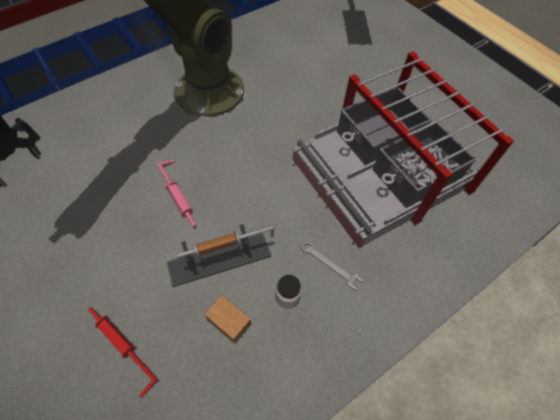

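View pics/top0.png

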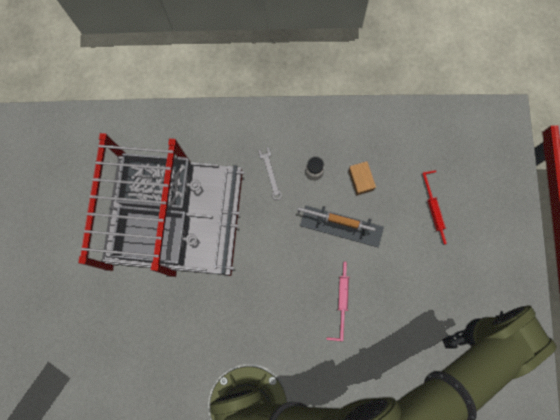

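The scene view shows the brown-handled hook in its rest at about (217,243). The pink look-alike is at (178,195), the red one at (115,337), the bolts tote's ring at about (388,178) and the empty tote's ring at about (348,137). In the top view the hook is at (345,222), the bolts ring at (196,188) and the empty ring at (193,240).
Candidates for the hook (top view): brown in rest (345,222), pink (343,293), red (435,210). I choose the brown one and will check it in a close crop.

Run:
```python
import cv2,numpy as np
t=cv2.imread("pics/top0.png");s=cv2.imread("pics/scene0.png")
def c(im,x,y,w,h,k): return cv2.resize(im[y:y+h,x:x+w],None,fx=k,fy=k,interpolation=cv2.INTER_CUBIC)
cv2.imwrite("pics/c1.png",np.vstack([np.hstack([c(t,285,190,110,70,3.6),c(s,160,215,120,76,3.3)[:250,:396]][:1]),c(s,160,215,120,76,3.3)[:250,:396]]))
cv2.imwrite("pics/c2.png",np.hstack([c(t,170,130,80,150,4),c(s,290,110,120,150,4)]))
```

```text
(no output)
```

View pics/c1.png

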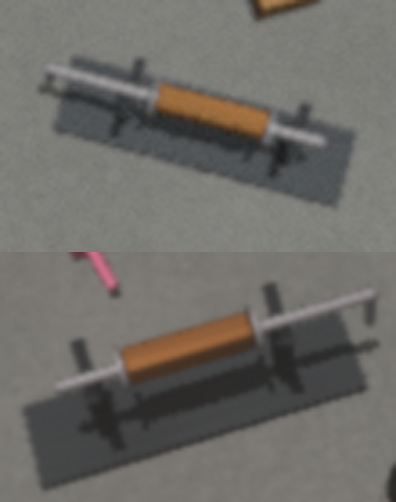

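View pics/c2.png

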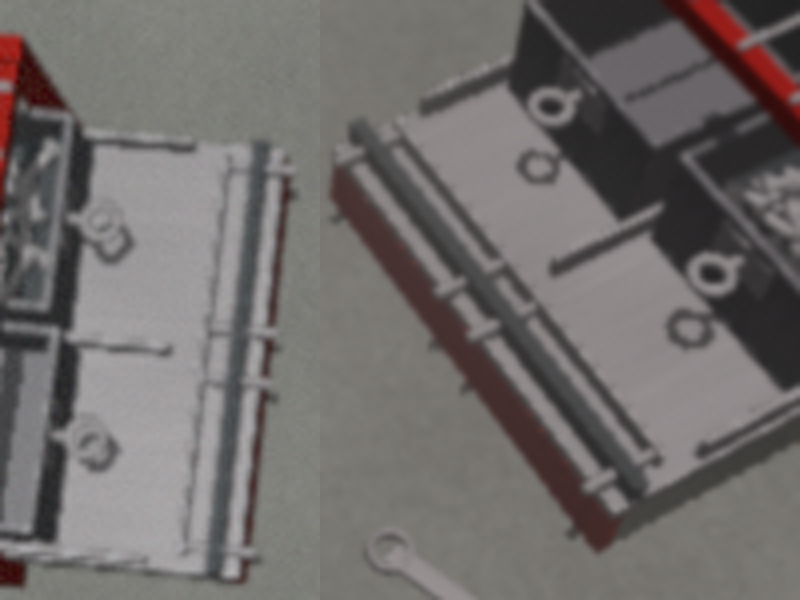

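The crops confirm the brown hook. Its prong hangs at the left end in the top view, with bar ends at (298,209.5) and (375,230). The bolts ring is at top (195.8,185.5) / scene (388.8,178.5). The stop bar's centreline runs from (234.8,165.5) to (223.5,273.8) in the top view.

```bash
cat > h.py <<'E'
import cv2,numpy as np
from station import env
def ray(n,p):
    i=env.camera_info(n);K=np.array([[i['fx'],0,i['cx']],[0,i['fy'],i['cy']],[0,0,1]])
    u=cv2.undistortPoints(np.array([[p]],float),K,np.array(i['D'],float))[0,0]
    R=np.array(i['R']);c=-R.T@np.array(i['t']);d=R.T@[u[0],u[1],1];return c,d/np.linalg.norm(d)
def onz(n,p,z):
    c,d=ray(n,p);return c+d*(z-c[2])/d[2]
def tri(pt,ps):
    a,u=ray("top",pt);b,v=ray("scene",ps)
    k=np.linalg.lstsq(np.c_[u,-v],b-a,rcond=None)[0];P,Q=a+u*k[0],b+v*k[1]
    return (P+Q)/2,np.linalg.norm(P-Q)
def brown(im,box):
    h=cv2.cvtColor(im,cv2.COLOR_RGB2HSV);m=cv2.inRange(h,(5,90,50),(18,255,255))
    x,y,w,q=box;z=np.zeros_like(m);z[y:y+q,x:x+w]=m[y:y+q,x:x+w]
    return z
E
python3 - <<'E'
from h import *
np.set_printoptions(precision=1,suppress=True)
T=cv2.imread("pics/top0.png")[:,:,::-1].copy();S=cv2.imread("pics/scene0.png")[:,:,::-1].copy()
r=[cv2.minAreaRect(cv2.findNonZero(brown(a,b))) for a,b in((T,(310,200,60,40)),(S,(180,225,70,40)))]
print(r);print("handle",tri(r[0][0],r[1][0]))
print("fullring",tri((195.75,185.5),(388.75,178.5)),"empty",tri((193,240),(348.2,136.5)))
A,B=onz("top",(297.8,209.6),90),onz("top",(375.3,229.7),90);print("hook ends top",A,B,np.linalg.norm(A-B),np.arctan2(*(A-B)[1::-1]))
print("tri ends",tri((297.8,209.6),(273.6,228)),tri((375.3,229.7),(160+57/3.3,215+134/3.3)))
A,B=onz("top",(234.75,165.5),80),onz("top",(223.5,273.75),80);print("bar",A,B,np.linalg.norm(A-B),np.arctan2(*(A-B)[1::-1]))
A,B=onz("scene",(290+39/4,110+125/4),80),onz("scene",(290+315/4,110+488/4),80);print("barS",A,B,np.linalg.norm(A-B),np.arctan2(*(A-B)[1::-1]))
E
```

```text
[((343.33404541015625, 220.62242126464844), (31.112762451171875, 8.116373062133789), 14.931418418884277), ((216.66717529296875, 243.56845092773438), (11.173786163330078, 39.672584533691406), 73.61045837402344)]
handle (array([ 547.1, -293.5,   88.7]), np.float64(0.15690284024311527))
fullring (array([656.3, 154.5, 123.3]), np.float64(7.661832208282908)) empty (array([490.2, 159.5, 124.8]), np.float64(9.988748917034137))
hook ends top [ 582.5 -156.    90. ] [ 517.9 -389.1   90. ] 241.82665091288348 1.3000875980336553
tri ends (array([ 585.8, -154.7,   78.3]), np.float64(3.38131294398048)) (array([ 519. , -387.8,   86.5]), np.float64(3.8296493368595774))
bar [727.8  38.8  80. ] [390.5  69.5  80. ] 338.73614728007834 -0.09061446484499878
barS [401.8  70.6  80. ] [732.1  33.4  80. ] 332.4304063361609 3.0292315865049653
```

Run:
```python
import cv2,numpy as np
t=cv2.imread("pics/top0.png");s=cv2.imread("pics/scene0.png")
def c(im,x,y,w,h,k): return cv2.convertScaleAbs(cv2.resize(im[y:y+h,x:x+w],None,fx=k,fy=k,interpolation=cv2.INTER_NEAREST),alpha=1.4)
cv2.imwrite("pics/c3.png",np.vstack([np.hstack([c(t,180,172,40,28,10),c(t,180,226,40,28,10)]),np.hstack([c(s,370,164,40,28,10),c(s,330,122,40,28,10)])]))
```

```text
(no output)
```

View pics/c3.png

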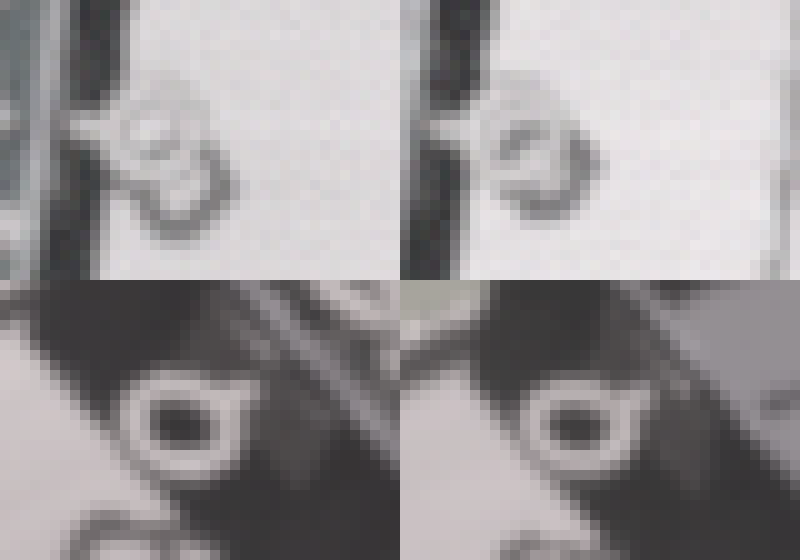

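Close up, the full ring's centre is at top (195,184.3) / scene (387.8,178.1). The empty ring's centre is at (192,238.5) / (347.5,136.1).

Run:
```python
from h import *
np.set_printoptions(precision=1,suppress=True)
for a,b in(((195,184.3),(387.8,178.1)),((192,238.5),(347.5,136.1))):
    print(tri(a,b),onz("top",a,126),onz("scene",b,126))
# stop-bar end points with half-pixel corrections, both views
o=-.375
A,B=onz("top",(234.75+o,165.5+o),80),onz("top",(223.5+o,273.75+o),80);print("bar",(A+B)/2,np.arctan2(*(A-B)[1::-1]))
B,A=onz("scene",(290+37/4+o,110+125/4+o),80),onz("scene",(290+318/4+o,110+486/4+o),80);print("barS",(A+B)/2,np.arctan2(*(A-B)[1::-1]))
s=env.observe();q=s['tool_rot'];from scipy.spatial.transform import Rotation as R
print(R.from_quat(q,scalar_first=True).as_matrix())
```

```text
(array([656.9, 153.7, 127. ]), np.float64(1.37592652279464)) [656.7 153.4 126. ] [656.9 155.1 126. ]
(array([491.9, 159. , 129.1]), np.float64(3.228967991238321)) [491.4 158.2 126. ] [490.9 162.7 126. ]
bar [560.3  55.3  80. ] -0.09045588574744595
barS [565.1  52.6  80. ] -0.10105418440922867
[[ 0.9  0.3 -0. ]
 [ 0.3 -0.9  0. ]
 [-0.  -0.  -1. ]]
```

The rays agree within 1–3 mm and the heights match the text, so I'm moving to above the hook.

```bash
python3 -m crank '[[[0.85,-0.33,0.2],0,0],[[0.85,-0.33,0.2],0,0],[[0.85,-0.33,0.2],0,0],[[0.85,-0.33,0.2],0,0],[[0.85,-0.33,0.2],0,0],[[0.85,-0.33,0.2],0,0],[[0.85,-0.33,0.2],0,0],[[0.85,-0.33,0.2],0,0],[[0.85,-0.33,0.2],0,0],[[0.85,-0.33,0.2],0,0],[[0.85,-0.33,0.2],0,0],[[0.85,-0.33,0.2],0,0]]' 80; python3 -m crank '[[[0,0,0],-0.118,0],[[0,0,0],-0.118,0],[[0,0,0],-0.118,0],[[0,0,0],-0.118,0],[[0,0,0],-0.118,0],[[0,0,0],-0.118,0],[[0,0,0],-0.118,0],[[0,0,0],-0.118,0],[[0,0,0],0,0],[[0,0,0],0,0]]'
cat >> h.py <<'E'
from scipy.spatial.transform import Rotation as Ro
def to(x,y,z,yaw):
    "shift (units) in the present tool frame and roll to reach TCP x,y,z, tool-x yaw"
    s=env.observe();M=Ro.from_quat(s['tool_rot'],scalar_first=True).as_matrix()
    a=np.arctan2(M[1,0],M[0,0]);d=np.array([x,y,z])-s['tool_pos']
    print("tcp",np.round(s['tool_pos'],1),"yaw",round(a,3),"tilt",np.round(M[:2,2],3),"t",round(s['clock'],2),"F",np.round(s['contact_force'],1),"w",round(s['gripper_width'],3),"j",np.round(s['joint_pos'],2))
    print("units",np.round(M.T@d/40,3),"roll",round(-(yaw-a),3))
E
python3 -c "
from h import *
to(546.3,-293.2,144,1.300)"
```

```text
clock: 1.1
tool_pos: [546.2, -293.3, 207.1]
tool_rot: [-0.0, 0.984, 0.177, -0.0]
contact_force: [0.6, 0.5, 0.4]
gripper_width: 0.999
grip_force: 0.0
clock: 1.93
tool_pos: [545.0, -294.8, 207.4]
tool_rot: [-0.0, 0.797, 0.604, 0.0]
contact_force: [-0.9, -1.1, -0.3]
gripper_width: 0.999
grip_force: 0.0
tcp [ 545.  -294.8  207.4] yaw 1.297 tilt [-0.001  0.001] t 1.93 F [-0.9 -1.1 -0.3] w 0.999 j [ 0.77  0.62 -0.52  1.64  0.35  0.97 -0.14]
units [0.048 0.022 1.586] roll -0.003
```

```bash
python3 -m crank '[[[0.05,0.02,0.4],0,0],[[0,0,0.4],0,0],[[0,0,0.4],0,0],[[0,0,0.38],0,0],[[0,0,0],0,0],[[0,0,0],0,0.3],[[0,0,0],0,0.7],[[0,0,0],0,1],[[0,0,0],0,1],[[0,0,0],0,1],[[0,0,0],0,1],[[0,0,0],0,1]]' 80; python3 -m crank '[[[0,0,0],0,1],[[0,0,0],0,1],[[0,0,0],0,1],[[0,0,0],0,1]]'
python3 - <<'E'
from h import *
to(546.3,-293.2,144,1.300)
t=env.camera("top");s=env.camera("scene")
k=lambda a:cv2.resize(a[:,:,::-1],None,fx=4,fy=4,interpolation=cv2.INTER_CUBIC)
cv2.imwrite("pics/g1.png",np.hstack([k(t[185:260,285:385]),k(s[205:280,160:260])]))
E
```

```text
clock: 2.93
tool_pos: [548.6, -293.6, 146.1]
tool_rot: [0.002, 0.796, 0.605, 0.002]
contact_force: [4.2, -1.6, 3.0]
gripper_width: 0.244
grip_force: 79.5
clock: 3.27
tool_pos: [548.5, -293.6, 146.1]
tool_rot: [0.002, 0.796, 0.605, 0.002]
contact_force: [5.2, -2.0, 3.4]
gripper_width: 0.242
grip_force: 79.5
tcp [ 548.5 -293.6  146.1] yaw 1.3 tilt [ 0.005 -0.001] t 3.27 F [ 5.2 -2.   3.4] w 0.242 j [ 0.74  0.69 -0.48  1.7   0.4   0.85 -0.19]
units [-0.006 -0.056  0.051] roll -0.0
```

View pics/g1.png

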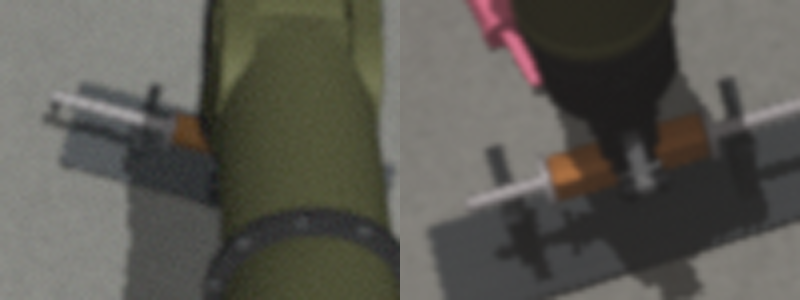

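Gripped across the handle with the forks clear. The rest pose for the TCP is (548.5,-293.6,146), yaw 1.30. Next: lift and carry.

```bash
python3 -m crank '[[[0,0,-0.2],0,1],[[0,0,-0.5],0,1],[[0,0,-0.7],0,1],[[0,0,-0.7],0,1],[[0,0,-0.5],0,1],[[0,0,0],0,1]]' 100; python3 -m crank '[[[0.4,0.02,0],0,1],[[0.7,0.02,0],0,1],[[0.8,0.02,0],0,1],[[0.8,0.02,0],0,1],[[0.8,0.02,0],0,1],[[0.8,0.02,0],0,1],[[0.8,0.02,0],0,1],[[0.8,0.02,0],0,1],[[0.8,0.02,0],0,1],[[0.6,0.02,0],0,1],[[0.3,0.02,0],0,1],[[0,0,0],0,1]]'; python3 -m crank '[[[0,0,0],-0.06,1],[[0,0,0],-0.06,1],[[0,0,0],-0.056,1],[[0,0,0],0,1],[[0,0,0],0,1]]'
python3 - <<'E'
from h import *
to(643.6,14.8,260,1.476)
t=env.camera("top");s=env.camera("scene")
k=lambda a,f:cv2.resize(a[:,:,::-1],None,fx=f,fy=f,interpolation=cv2.INTER_CUBIC)
cv2.imwrite("pics/r1.png",np.hstack([k(t[160:220,170:220],8),k(s[140:200,350:400],8)]))
E
```

```text
clock: 3.87
tool_pos: [547.6, -293.1, 253.2]
tool_rot: [0.003, 0.796, 0.605, 0.001]
contact_force: [0.5, -0.2, -1.8]
gripper_width: 0.242
grip_force: 98.0
clock: 4.87
tool_pos: [635.9, 1.7, 247.8]
tool_rot: [-0.001, 0.794, 0.608, 0.0]
contact_force: [0.7, -0.3, -2.8]
gripper_width: 0.241
grip_force: 98.0
clock: 5.28
tool_pos: [635.6, -4.3, 248.0]
tool_rot: [-0.0, 0.741, 0.672, -0.001]
contact_force: [-0.1, 1.1, -2.6]
gripper_width: 0.24
grip_force: 98.1
tcp [635.6  -4.3 248. ] yaw 1.473 tilt [-0.002 -0.001] t 5.28 F [-0.1  1.1 -2.6] w 0.24 j [ 0.3   0.61 -0.58  1.55  0.36  1.09 -0.46]
units [ 0.493  0.152 -0.301] roll -0.003
```

View pics/r1.png

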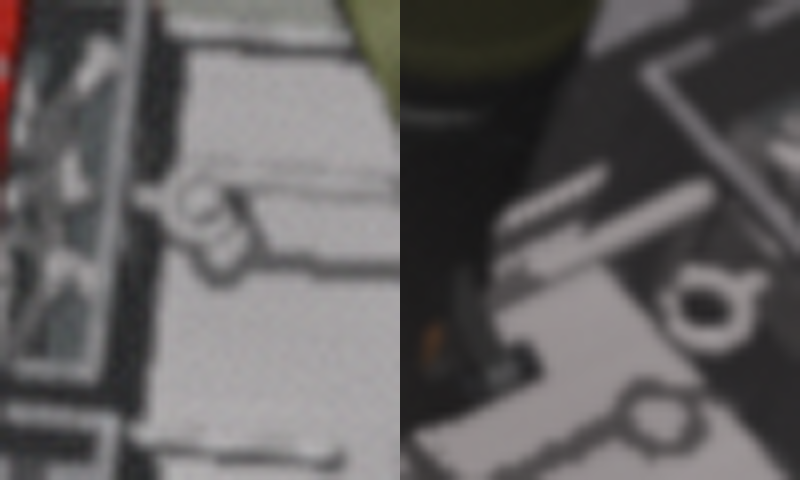

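```bash
cat >> h.py <<'E'
def proj(n,P):
    i=env.camera_info(n);K=np.array([[i['fx'],0,i['cx']],[0,i['fy'],i['cy']],[0,0,1]])
    return cv2.projectPoints(np.array([P],float),cv2.Rodrigues(np.array(i['R']))[0],np.array(i['t']),K,np.array(i['D'],float))[0][0,0]
E
python3 - <<'E'
from h import *
np.set_printoptions(precision=1,suppress=True)
for z in(192,144):
    P=[635.6+144*np.cos(1.473),-4.3+144*np.sin(1.473),z]
    a,b=proj("top",P),proj("scene",P)
    print(z,P,a,b,"crop",(a-[170,160])*8,(b-[350,140])*8+[400,0])
print(onz("scene",(388.3,162.7),192),onz("top",(192.7,180.8),192),tri((192.7,180.8),(388.3,162.7)))
E
```

```text
192 [np.float64(649.6602337278986), np.float64(139.01193190909422), 192] [195.6 180.8] [388.  163.3] crop [205.1 166.2] [703.9 186.6]
144 [np.float64(649.6602337278986), np.float64(139.01193190909422), 144] [198.6 185. ] [383.1 175. ] crop [228.8 199.8] [664.5 280. ]
[648.7 141.  192. ] [649.7 147.5 192. ] (array([648.7, 146. , 188.8]), np.float64(5.427521690392806))
```

```bash
python3 -m crank '[[[0.16,0.05,0],0,1],[[0.16,0.05,0.1],0,1],[[0.15,0.05,0.1],-0.003,1],[[0,0,0],0,1],[[0,0,0],0,1],[[0,0,0],0,1]]'
python3 - <<'E'
from h import *
to(643.6,14.4,260,1.476)
t=env.camera("top");s=env.camera("scene")
k=lambda a,f:cv2.convertScaleAbs(cv2.resize(a[:,:,::-1],None,fx=f,fy=f,interpolation=cv2.INTER_CUBIC),alpha=1.6)
cv2.imwrite("pics/r2.png",np.hstack([k(t[170:206,175:215],10),k(s[155:191,365:405],10)]))
p=np.array(env.observe()['tool_pos'])
for z in(p[2]-56,p[2]-104):
    P=[p[0]+140*np.cos(1.475),p[1]+140*np.sin(1.475),z];a,b=proj("top",P),proj("scene",P)
    print(z,(a-[175,170]+.5)*10,(b-[365,155]+.5)*10+[400,0])
E
```

```text
clock: 5.88
tool_pos: [643.8, 16.0, 240.5]
tool_rot: [-0.0, 0.738, 0.674, -0.0]
contact_force: [0.7, -0.8, -2.5]
gripper_width: 0.243
grip_force: 98.0
tcp [643.8  16.  240.5] yaw 1.48 tilt [-0. -0.] t 5.88 F [ 0.7 -0.8 -2.5] w 0.243 j [ 0.27  0.63 -0.57  1.53  0.37  1.09 -0.48]
units [-0.04  -0.003 -0.488] roll 0.004
184.70319843803497 [162.35667857  94.68578568] [695.75689953  97.50233391]
136.70319843803497 [193.36713148 137.04329105] [644.49241462 212.93248421]
```

View pics/r2.png

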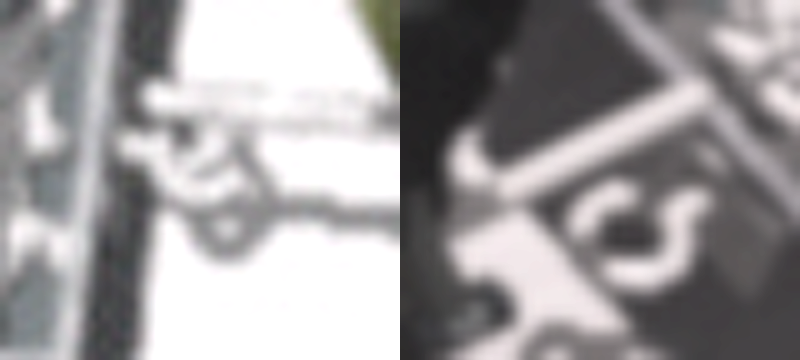

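The dark prong crosses the back of the ring in both views and its tip is where predicted: scene (644,213), top (193,137) in the crop. Lowered to ring height it lands within about 1.5 mm of the hole centre. I'm backing off 1 mm and lowering.

```bash
python3 -m crank '[[[-0.03,0,0],0,1],[[0,0,0.15],0,1],[[0,0,0.15],0,1],[[0,0,0.15],0,1],[[0,0,0],0,1]]'; python3 -m crank '[[[0,0,0.15],0,1],[[0,0,0.15],0,1],[[0,0,0.12],0,1],[[0,0,0],0,1],[[0,0,0],0,1],[[0,0,0],0,1]]'
python3 - <<'E'
from h import *
to(643.6,14.4,205,1.476)
E
```

```text
clock: 6.4
tool_pos: [643.0, 14.2, 220.8]
tool_rot: [-0.001, 0.739, 0.674, -0.001]
contact_force: [-0.2, -0.6, -2.9]
gripper_width: 0.247
grip_force: 98.0
clock: 6.9
tool_pos: [643.9, 14.7, 206.0]
tool_rot: [0.0, 0.739, 0.674, 0.0]
contact_force: [0.6, -0.5, -2.2]
gripper_width: 0.24
grip_force: 98.0
tcp [643.9  14.7 206. ] yaw 1.48 tilt [0. 0.] t 6.9 F [ 0.6 -0.5 -2.2] w 0.24 j [ 0.26  0.66 -0.56  1.57  0.39  1.02 -0.5 ]
units [-0.007 -0.006  0.025] roll 0.004
```

No contact force, so the prong is in the hole with its tip about 24 mm below the ring. Now the pull, gently first.

```bash
python3 -m crank '[[[-0.05,0,0],0,1],[[-0.05,0,0],0,1],[[-0.05,0,0],0,1],[[-0.05,0,0],0,1],[[-0.05,0,0],0,1],[[-0.05,0,0],0,1],[[-0.05,0,0],0,1],[[-0.05,0,0],0,1]]';  python3 -m crank '[[[-0.07,0,0],0,1],[[-0.07,0,0],0,1],[[-0.07,0,0],0,1],[[-0.07,0,0],0,1],[[-0.07,0,0],0,1],[[-0.07,0,0],0,1]]'
```

```text
clock: 7.57
tool_pos: [642.3, -1.1, 206.0]
tool_rot: [-0.0, 0.738, 0.674, 0.0]
contact_force: [1.0, 4.6, -2.3]
gripper_width: 0.241
grip_force: 97.9
clock: 8.07
tool_pos: [640.8, -18.3, 205.9]
tool_rot: [-0.0, 0.739, 0.674, 0.0]
contact_force: [-1.0, 3.6, -2.9]
gripper_width: 0.242
grip_force: 97.9
```

Drag is about 4.5 N and the tote is moving.

```bash
python3 -m crank '[[[-0.07,0,0],0,1],[[-0.07,0,0],0,1],[[-0.07,0,0],0,1],[[-0.07,0,0],0,1],[[-0.07,0,0],0,1],[[-0.07,0,0],0,1],[[-0.07,0,0],0,1],[[-0.07,0,0],0,1],[[-0.07,0,0],0,1],[[-0.07,0,0],0,1],[[-0.07,0,0],0,1],[[-0.07,0,0],0,1]]';  python3 -m crank '[[[-0.05,0,0],0,1],[[-0.04,0,0],0,1],[[-0.04,0,0],0,1],[[-0.04,0,0],0,1],[[-0.04,0,0],0,1],[[-0.04,0,0],0,1]]'
```

```text
clock: 9.07
tool_pos: [637.7, -51.8, 205.9]
tool_rot: [-0.0, 0.739, 0.674, -0.0]
contact_force: [0.7, 4.3, -1.6]
gripper_width: 0.241
grip_force: 98.0
clock: 9.57
tool_pos: [636.8, -61.6, 205.9]
tool_rot: [-0.0, 0.739, 0.674, -0.0]
contact_force: [0.1, 4.4, -2.3]
gripper_width: 0.24
grip_force: 97.9
```

Run:
```python
from h import *
to(637,-65,206,1.476)
```

```text
tcp [636.8 -61.6 205.9] yaw 1.48 tilt [-0.  0.] t 9.57 F [ 0.1  4.4 -2.3] w 0.24 j [ 0.39  0.66 -0.56  1.59  0.4   1.01 -0.39]
units [-0.085  0.013 -0.003] roll 0.004
```

```bash
python3 -m crank '[[[-0.03,0,0],0,1],[[-0.03,0,0],0,1],[[-0.03,0,0],0,1],[[-0.03,0,0],0,1],[[-0.03,0,0],0,1]]'
```

```text
clock: 9.98
tool_pos: [636.3, -67.6, 205.9]
tool_rot: [-0.0, 0.739, 0.674, 0.0]
contact_force: [0.5, 4.1, -2.0]
gripper_width: 0.239
grip_force: 97.9
```

```bash
python3 -m crank '[[[-0.025,0,0],0,1],[[-0.025,0,0],0,1],[[-0.025,0,0],0,1],[[-0.025,0,0],0,1]]'
```

```text
clock: 10.32
tool_pos: [635.9, -71.5, 205.9]
tool_rot: [-0.0, 0.739, 0.674, 0.0]
contact_force: [0.7, 4.6, -1.8]
gripper_width: 0.238
grip_force: 98.0
```

```bash
python3 -m crank '[[[-0.025,0,0],0,1],[[-0.025,0,0],0,1],[[-0.025,0,0],0,1],[[-0.025,0,0],0,1]]'
```

```text
clock: 10.65
tool_pos: [635.5, -75.5, 205.9]
tool_rot: [-0.0, 0.739, 0.674, 0.0]
contact_force: [1.5, 4.8, -2.2]
gripper_width: 0.242
grip_force: 98.0
```

```bash
python3 -m crank '[[[-0.025,0,0],0,1],[[-0.025,0,0],0,1],[[-0.025,0,0],0,1],[[-0.025,0,0],0,1]]'
```

```text
clock: 10.98
tool_pos: [635.2, -79.5, 205.9]
tool_rot: [-0.0, 0.739, 0.674, 0.0]
contact_force: [0.8, 3.9, -2.1]
gripper_width: 0.24
grip_force: 98.0
```

```bash
python3 -m crank '[[[-0.025,0,0],0,1],[[-0.025,0,0],0,1],[[-0.025,0,0],0,1],[[-0.025,0,0],0,1]]'
```

```text
clock: 11.32
tool_pos: [634.8, -83.5, 205.9]
tool_rot: [-0.0, 0.739, 0.674, 0.0]
contact_force: [0.6, 5.3, -2.2]
gripper_width: 0.241
grip_force: 98.0
```

```bash
python3 -m crank '[[[-0.025,0,0],0,1],[[-0.025,0,0],0,1],[[-0.025,0,0],0,1],[[-0.025,0,0],0,1]]'; python3 -c "
from h import *
t=env.camera('top')
cv2.imwrite('pics/t2.png',cv2.resize(t[150:290,150:260,::-1],None,fx=4,fy=4,interpolation=cv2.INTER_CUBIC))"
```

```text
clock: 11.65
tool_pos: [634.4, -87.5, 205.9]
tool_rot: [-0.0, 0.739, 0.674, 0.0]
contact_force: [1.0, 4.6, -2.0]
gripper_width: 0.244
grip_force: 98.0
```

View pics/t2.png

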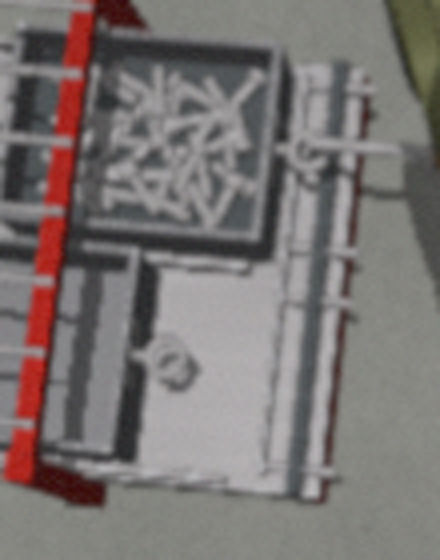

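The bolts tote's front (crop x≈285 at rim height) is now about at the plate edge (x≈295), the hook is engaged and the tote looks square. Contact is close, so I'm using smaller steps.

```bash
python3 -m crank '[[[-0.025,0,0],0,1],[[-0.025,0,0],0,1],[[-0.025,0,0],0,1]]'
```

```text
clock: 11.95
tool_pos: [634.2, -90.4, 205.9]
tool_rot: [-0.0, 0.739, 0.674, 0.0]
contact_force: [-0.0, 4.9, -3.5]
gripper_width: 0.244
grip_force: 98.0
```

```bash
python3 -m crank '[[[-0.025,0,0],0,1],[[-0.025,0,0],0,1],[[-0.025,0,0],0,1]]'
```

```text
clock: 12.2
tool_pos: [633.9, -93.5, 205.9]
tool_rot: [-0.0, 0.739, 0.674, -0.0]
contact_force: [0.4, 4.0, -3.4]
gripper_width: 0.238
grip_force: 98.0
```

```bash
python3 -m crank '[[[-0.025,0,0],0,1],[[-0.025,0,0],0,1],[[0,0,0],0,1]]'
```

```text
clock: 12.45
tool_pos: [633.8, -95.1, 205.9]
tool_rot: [-0.0, 0.739, 0.674, 0.0]
contact_force: [0.8, 5.3, -2.8]
gripper_width: 0.241
grip_force: 97.9
```

```bash
python3 -m crank '[[[-0.025,0,0],0,1],[[-0.025,0,0],0,1],[[-0.025,0,0],0,1]]'
```

```text
clock: 12.7
tool_pos: [633.8, -95.5, 205.8]
tool_rot: [-0.001, 0.738, 0.675, 0.002]
contact_force: [3.5, 12.6, -4.6]
gripper_width: 0.238
grip_force: 97.8
```

```bash
python3 -m crank '[[[-0.025,0,0],0,1],[[-0.025,0,0],0,1]]'
```

```text
clock: 12.87
tool_pos: [633.8, -95.9, 205.7]
tool_rot: [-0.002, 0.737, 0.675, 0.002]
contact_force: [2.5, 16.3, -7.7]
gripper_width: 0.244
grip_force: 97.8
```

```bash
python3 -m crank '[[[-0.025,0,0],0,1],[[-0.025,0,0],0,1]]'
```

```text
clock: 13.03
tool_pos: [633.7, -96.9, 205.5]
tool_rot: [-0.002, 0.737, 0.676, 0.003]
contact_force: [3.0, 19.4, -9.4]
gripper_width: 0.24
grip_force: 97.9
```

Pressed: about 19 N pull, less 4.5 N drag. I'll ease off slightly and hold.

```bash
python3 -m crank '[[[0.01,0,0],0,1],[[0,0,0],0,1],[[0,0,0],0,1],[[0,0,0],0,1],[[0,0,0],0,1],[[0,0,0],0,1]]'
```

```text
clock: 13.53
tool_pos: [633.8, -96.5, 205.5]
tool_rot: [-0.002, 0.737, 0.676, 0.003]
contact_force: [3.6, 16.7, -8.8]
gripper_width: 0.234
grip_force: 98.0
```

```bash
python3 -m crank '[[[0.025,0,0],0,1],[[0.025,0,0],0,1],[[0.025,0,0],0,1],[[0.025,0,0],0,1],[[0.025,0,0],0,1],[[0,0,0],0,1]]'; python3 -c "
from h import *
to(634,-95,206,1.476)"
```

```text
clock: 14.03
tool_pos: [633.8, -95.3, 205.8]
tool_rot: [-0.001, 0.738, 0.675, 0.001]
contact_force: [0.4, 8.4, -3.5]
gripper_width: 0.238
grip_force: 98.6
tcp [633.8 -95.3 205.8] yaw 1.481 tilt [0.    0.002] t 14.03 F [ 0.4  8.4 -3.5] w 0.238 j [ 0.44  0.66 -0.57  1.58  0.4   1.01 -0.33]
units [ 0.008  0.005 -0.004] roll 0.005
```

```bash
python3 -m crank '[[[0.025,0,0],0,1],[[0.025,0,0],0,1],[[0.025,0,0],0,1],[[0.025,0,0],0,1],[[0,0,0],0,1]]'
```

```text
clock: 14.45
tool_pos: [633.8, -94.3, 205.8]
tool_rot: [0.001, 0.739, 0.674, -0.001]
contact_force: [-0.7, 0.0, -2.5]
gripper_width: 0.244
grip_force: 98.8
```

```bash
python3 -m crank '[[[0.025,0,0],0,1],[[0.025,0,0],0,1],[[0.025,0,0],0,1],[[0,0,0],0,1],[[0,0,0],0,1]]'
```

```text
clock: 14.87
tool_pos: [634.2, -90.0, 205.9]
tool_rot: [0.0, 0.739, 0.674, -0.0]
contact_force: [0.3, 0.3, -2.7]
gripper_width: 0.239
grip_force: 98.8
```

Free and about centred in the ring. Lifting out.

```bash
python3 -m crank '[[[0,0,-0.12],0,1],[[0,0,-0.12],0,1],[[0,0,-0.15],0,1],[[0,0,-0.15],0,1],[[0,0,-0.2],0,1],[[0,0,-0.25],0,1],[[0,0,-0.3],0,1],[[0,0,-0.3],0,1],[[0,0,0],0,1]]'; python3 -c "
from h import *
to(548.5,-293.6,260,1.300)
t=env.camera('top');s=env.camera('scene')
k=lambda a:cv2.resize(a[:,:,::-1],None,fx=4,fy=4,interpolation=cv2.INTER_CUBIC)
cv2.imwrite('pics/t3.png',np.hstack([k(t[150:290,150:250]),k(s[100:240,290:390])]))"
```

```text
clock: 15.62
tool_pos: [635.3, -89.7, 273.0]
tool_rot: [0.002, 0.739, 0.674, 0.002]
contact_force: [1.0, 0.1, -1.8]
gripper_width: 0.24
grip_force: 98.8
tcp [635.3 -89.7 273. ] yaw 1.48 tilt [ 0.005 -0.   ] t 15.62 F [ 1.   0.1 -1.8] w 0.24 j [ 0.44  0.6  -0.59  1.5   0.35  1.15 -0.3 ]
units [-5.274 -1.7    0.317] roll 0.18
```

View pics/t3.png

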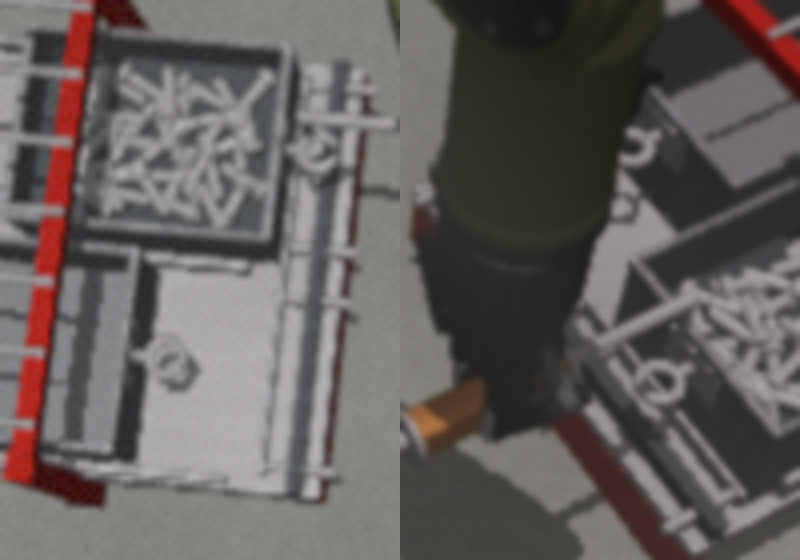

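The tote stands square against the plate at crop x≈290 and the prong is clear of the ring. Carrying the hook back.

```bash
python3 -m crank '[[[-0.4,-0.13,0],0,1],[[-0.6,-0.19,0],0,1],[[-0.7,-0.23,0],0,1],[[-0.7,-0.23,0],0,1],[[-0.7,-0.23,0],0,1],[[-0.7,-0.23,0],0,1],[[-0.7,-0.23,0],0,1],[[-0.5,-0.16,0],0,1],[[-0.27,-0.07,0.1],0,1],[[0,0,0.1],0.06,1],[[0,0,0.1],0.06,1],[[0,0,0],0.06,1]]'; python3 -m crank '[[[0,0,0],0,1],[[0,0,0],0,1],[[0,0,0],0,1]]'; python3 -c "
from h import *
to(547.5,-293.4,146,1.300)"
```

```text
clock: 16.72
tool_pos: [547.0, -293.0, 255.8]
tool_rot: [-0.001, 0.797, 0.604, -0.0]
contact_force: [-0.0, 0.3, -2.9]
gripper_width: 0.24
grip_force: 98.7
clock: 16.97
tool_pos: [547.6, -293.1, 257.2]
tool_rot: [-0.0, 0.795, 0.606, 0.0]
contact_force: [0.6, 0.0, -2.3]
gripper_width: 0.239
grip_force: 98.7
tcp [ 547.6 -293.1  257.2] yaw 1.303 tilt [-0.  0.] t 16.97 F [ 0.6  0.  -2.3] w 0.239 j [ 0.78  0.58 -0.54  1.58  0.32  1.08 -0.12]
units [-0.01   0.     2.781] roll 0.003
```

```bash
python3 -m crank '[[[0,0.02,0.4],0,1],[[0,0,0.5],0,1],[[0,0,0.5],0,1],[[0,0,0.5],0,1],[[0,0,0.4],0,1],[[0,0,0.2],0,1],[[0,0,0],0,1]]'; python3 -m crank '[[[0,0,0.07],0,1],[[0,0,0.07],0,1],[[0,0,0.07],0,1],[[0,0,0.05],0,1],[[0,0,0],0,1]]'
```

```text
clock: 17.55
tool_pos: [547.4, -293.4, 155.6]
tool_rot: [-0.002, 0.796, 0.606, -0.001]
contact_force: [0.1, -0.5, -3.4]
gripper_width: 0.246
grip_force: 98.8
clock: 17.97
tool_pos: [548.2, -294.0, 147.2]
tool_rot: [0.0, 0.796, 0.605, 0.0]
contact_force: [-0.6, -0.5, -2.9]
gripper_width: 0.24
grip_force: 98.8
```

```bash
python3 -m crank '[[[0,0,0.03],0,1],[[0,0,0],0,1],[[0,0,0],0,1]]';python3 -m crank '[[[0,0,0],0,0.6],[[0,0,0],0,0.4],[[0,0,0],0,0],[[0,0,0],0,0],[[0,0,0],0,0],[[0,0,0],0,0],[[0,0,0],0,0],[[0,0,0],0,0]]' 20; python3 -m crank '[[[0,0,-0.2],0,0],[[0,0,-0.4],0,0],[[0,0,-0.7],0,0],[[0,0,-0.7],0,0],[[0,0,-0.7],0,0],[[-0.9,0,-0.3],0,0],[[-0.9,0,0],0,0],[[-0.9,0,0],0,0],[[-0.9,0,0],0,0],[[-0.9,0,0],0,0],[[0,0,0],0,0],[[0,0,0],0,0]]'
python3 - <<'E'
from h import *
np.set_printoptions(precision=1,suppress=True)
t=env.camera("top");s=env.camera("scene")
r=[cv2.minAreaRect(cv2.findNonZero(brown(a,b))) for a,b in((t,(310,200,60,40)),(s,(180,225,70,40)))]
print(r,tri(r[0][0],r[1][0]))
k=lambda a:cv2.resize(a[:,:,::-1],None,fx=3.6,fy=3.6,interpolation=cv2.INTER_CUBIC)
cv2.imwrite("pics/e1.png",np.hstack([k(t[150:270,285:395]),k(s[190:310,165:275])]))
E
```

```text
clock: 18.22
tool_pos: [548.5, -294.1, 146.4]
tool_rot: [0.001, 0.796, 0.605, 0.0]
contact_force: [0.4, -0.0, 0.6]
gripper_width: 0.238
grip_force: 99.5
clock: 18.88
tool_pos: [548.1, -293.9, 145.9]
tool_rot: [-0.0, 0.796, 0.605, 0.0]
contact_force: [-0.7, -0.6, -0.3]
gripper_width: 1.0
grip_force: 0.0
clock: 19.88
tool_pos: [498.0, -470.3, 265.7]
tool_rot: [-0.0, 0.798, 0.603, -0.0]
contact_force: [0.0, 1.1, -0.3]
gripper_width: 1.002
grip_force: 0.0
[((343.67694091796875, 220.6846160888672), (30.784732818603516, 8.332049369812012), 15.255120277404785), ((216.4862518310547, 243.4541473388672), (10.536089897155762, 39.94135665893555), 73.3007583618164)] (array([ 546.9, -294.1,   89.5]), np.float64(0.8089354435981332))
```

View pics/e1.png

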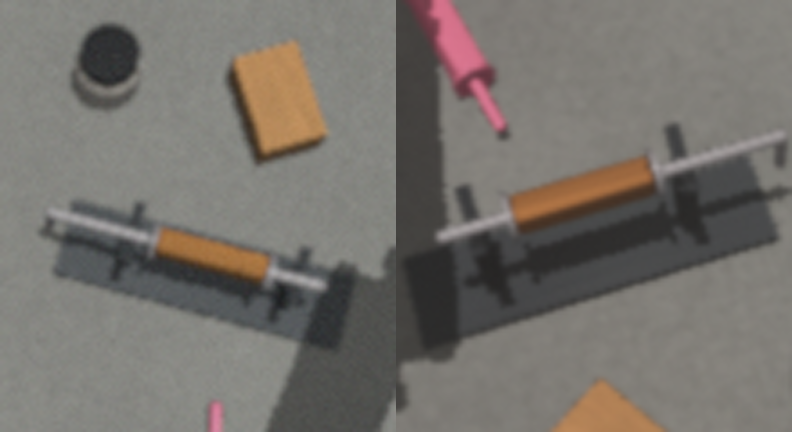

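The hook lies in both forks at (546.9,-294.1,89.5), within 1 mm of where it started, with the prong down at the same end. The robot is clear.

```bash
python3 -c "
from station import env
print(env.close_job())"
```

```text
the job is handed in; nothing more can be done
None
```

I dragged the bolts tote out, pressed it against the stop plate at an estimated 12–15 N (highest measured pull about 21 N) and laid the hook back in its rest; I handed the job in at about 20 s on the robot's clock, but the hand-in returned no verdict.

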